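# Proof-press the wick tab of a candle with a dial push gauge

## Robot

A 6-joint arm with a two-finger parallel gripper is mounted at the origin on the work surface. World frame = base frame: x ahead of the robot, y to its left, z up, the work surface at z = 0. Lengths are in m, angles in rad, forces in N, time in s.
With the tool pointing down it reaches from about 0.325 to 0.85 m from the base axis. Payload 4.4 kg.
Tool frame: the origin (TCP) lies between the finger pads; the fingertips stand 8 mm ahead of it and the grasp point (between the pads) lies 11 mm behind it; z points along the fingers, y is the line along which they close (so a half turn about z gives the same grasp; the last joint's range is limited). The gripper opens to 94 mm and grips with 3 to 60 N. Pads are 16 mm wide; open, the fingers measure 119 mm over their backs; the gripper's body (75 mm by 177 mm) begins 78 mm behind the grasp point.
Start: joints at [0.964, 0.207, 1.542, -0, 1.393, -0.15], TCP at [0.254, 0.516, 0.213] pointing down, gripper open.
Joint ranges: [-2.73, 2.73], [-0.86, 2.22], [0.23, 2.46], [-1.11, 4.25], [0.08, 2.63], [-2.82, 2.82]. Speed limits (rad/s): [2.79, 2.79, 3.14, 3.14, 3.14, 3.14].

## Interface

Orientations are given as a unit quaternion [w, x, y, z].
In Python, from rig import bot gives the robot as it stands.
- The arm moves only by the tool drive_tool, never from a script. Its argument "rows" is a list that holds one entry, the list of rows, each a list of 5 numbers: the shift along the tool's x, y, z each as a share of 0.5 m, from -1 to 1, then the turn about the tool's z as a share of 180 degrees, from -1 to 1, then the opening, from -1 (shut) to 1 (fully open). A call has 1 to 20 rows; each row is the pose to reach, as a shift and turn from the pose commanded when the call began, along the tool's axes at that moment, turning the shorter way round; what a row does not reach only later rows make up. A row lasts 1/12 s, in which the tool goes at most 41.7 mm and 7.16 degrees, less where a joint would pass 70% of its speed; a pose out of reach is approached as far as the arm can. A call with a number of a shift or a turn outside -1 to 1 is refused whole. A call with a gripper value outside its range is refused whole. The fingers move at their own pace and stop on an object; the grip force is fixed at half the most. Time passes only in rows, so rows that repeat a pose let the fingers close. It gives the time, the measured TCP pose, the force, the opening and the grip force at its end, in the units of the state.
- bot.get_state(): the state, without advancing time (a new reading comes with each control period).
- bot.capture(name): name is "scene" or "top" or "wrist"; returns a dict with "color" (400x640x3 uint8, red, green, blue), "z_map" (400x640 float32, m along the optical axis (not along the pixel's ray), 0 where there is no reading), "K" (3x3 intrinsics, pixels), "extrinsics" (4x4, takes a point from camera to world coordinates). Camera axes: x right, y down, z forward; pixel columns grow to the right and rows downward; lengths in m; the calibration is good to about 2 mm. The wrist camera is an equidistant fisheye: a pixel r from the principal point sees the ray r / f radians off the axis. A picture is of the moment at which its call begins.
- bot.sign_off(): hands the job in; it is judged then, once.
Trained networks look in a picture, given as the dict that the camera call returned (one of the last four; its "shot" number tells which), for a name from the list of things; names that differ only in an ending like _2 or _b are one class to them, and where a whole thing is asked for, a point or a joint stands for the part that bears it (a point fixed in the world has none). Each returns a list of dicts, best first, with "conf" (0 to 1); they miss things now and then, are a little off and sometimes report something else, mostly with a low value. They report only what shows in the picture. A call takes as long as a camera call. They do not tell look-alikes from the thing itself.
- bot.search_frame(picture, thing): "centre" ([x, y, z] in m, in world coordinates, good to about 4 mm: the middle of the surface that is visible of it).
- bot.silhouettes(picture, thing): "pixels" (400x640 bool, what is visible of it).
- bot.tip_of(picture, thing): "centre" ([x, y, z] in m, in world coordinates, good to about 4 mm: a listed point, or the origin of a listed thing).
The state is a dict: "time": time; "joints": joint angles; "joint_velocities": joint speeds; "joint_torque": joint torques, N m; "tcp_pos": TCP position; "ee_rot": TCP orientation; "wrist_force": force on the tool from outside, world axes, zero at the start; "torque": the same for the moment, N m; "gripper_width": finger opening in m; "gripper_force": force on a finger pad.
Only numpy, scipy, OpenCV 4.12 (cv2) and the standard library are available. Lean on these libraries where they do the work, as an engineer would, in place of code of your own. Each camera call takes 0.05 s, during which the arm holds its last target. There are 200 camera calls.

## Task

A tin wick tab has just been pressed into the upturned base of the candle in the bench press: draw the carriage out by its knob, fully to its end stop, then take the dial push gauge out of its wooden block and prove the tab with it. Hold the gauge upright with its tip on the middle of the tab and the dial facing away from the robot, across the bench, and press lightly to half scale (5 N), never running the needle to the end of its scale. Finish while still holding it there steadily at that reading, with the carriage still out, and leave the other things on the bench where they are.

Things in the scene. Friction and masses are not known exactly. Their poses are not given: they have to be found in the camera images.
- press: Grey cast bench press, fixed. Origin on the bench below the ram; z up, +y towards its column (y 65 to 135 mm). Base plate 20 mm thick, x +-80 mm, y -255 to +140 mm. The ram's pad hangs 172 mm above the bench; the head, 270 to 345 mm up with a 60 mm air cylinder above to 457 mm, reaches out to y = -30 mm. The carriage slides out along the press's -y.
- carriage (a joint): Travel of the press carriage in m: 0 = fully in, with the candle centred under the ram; 0.170 = fully out against its end stop (press -y). Slides with about 4 N of friction and stays where it is left; it may start up to 20 mm out.
- carriage_knob (a point): Middle of the black upright barrel knob that pulls the carriage: 28 mm diameter, 42 mm tall (68 to 110 mm above the bench), on an arm at the carriage's outer end; this point is 90 mm above the bench, 125 mm from the candle's axis towards press -y. Axes as the press's; it moves with the carriage. Free on both sides (press x) and above.
- tab (a point): Centre of the top of the tin wick tab: a flat bright metal disc, 26 mm diameter, 1.5 mm proud in the middle of the upturned flat base of an ivory candle (74 mm diameter, base 125 mm above the bench) held firmly in the black nest ring (87 mm) of the carriage. 126.5 mm above the bench. Hard: it does not give. Axes as the press's (x across the carriage, z up); it moves with the carriage.
- block: Fixed pale wooden tool block, 90 x 90 mm, 70 mm tall, origin under its centre. The gauge stands in its 22 mm bore, 62 mm deep, at the centre; two small bores are empty.
- gauge: Dial push gauge, 0.3 kg, upright in the block. Origin at the tip of the plunger when fully out; z up, +x the way the dial faces. Grey case 34 mm thick (x), 52 mm wide (y), z 55 to 155 mm, stub on top to 163; dial 49 mm across, 6 mm proud, at z 120; 20 mm boss below the case down to z 40. Case rests on the block (origin 15 mm above the bench); lift 55 mm to clear. Grip its flat sides (y +-26).
- gauge_grip (a point): Point on the gauge's axis inside the case, 115 mm above the gauge's origin: the height to grip. Axes as the gauge's.
- gauge_front (a point): Empty point 100 mm in front of the gauge's axis on its dial side (gauge +x), 115 mm above its origin; shows which way the dial faces.
- gauge_tip (a point): Centre of the flat lower face of the plunger's tip, 12 mm diameter; it moves with the plunger.
- plunger (a joint): How far the gauge's plunger is pushed in, in m: 0 = fully out (needle at zero), 0.010 = end of stroke (10 N, full scale). Spring of 1 N per mm: 0.005 is half scale, 5 N. The needle turns with it, clockwise, 30 degrees per mm, from lower left through straight up at half scale to lower right.
- foil_cup: Bystander: round crinkled foil cup, 80 mm across the rim, 32 mm tall. Origin at the centre of its underside.
- loaf_tray: Bystander: oblong foil loaf tray, 90 x 140 mm, 40 mm tall. Origin at the centre of its underside.
- bust: Bystander: black wax portrait-bust candle with a cocked hat, 88 mm wide, about 145 mm tall. Origin at the centre of its underside.
- pillar: Bystander: upright dark blue pillar candle, 68 mm across, 120 mm tall. Origin at the centre of its underside.
- knife: Bystander: trimming knife lying flat, wooden handle towards its -x, 230 mm long, 16 mm tall. Origin on the bench below the middle of it.
- spare_candle: Bystander: ivory candle like the one in the press, 74 mm across, 75 mm tall, standing on the bench wick up. Origin at the centre of its underside.
- tab_tub: Bystander: small round white tub of loose tin tabs, 60 mm across, 35 mm tall. Origin at the centre of its underside.
Things that resemble listed ones, but are neither listed nor needed, are in the scene too. Leave any turquoise look-alike of the gauge alone.

How it is judged:
By the outcome, as a careful person would: the job done as asked, in the order asked, and still so for the second after the job is handed in, while the arm keeps its last pose, push and grip.
It also fails if it takes over 59 s, if anything falls off the work surface, if the arm or the gripper's body presses on something with over 40 N, if the wrist force passes 120 N, or if a joint passes its speed limit or range.

## Working session

There is one attempt and no reset: what is moved stays moved. The work goes in short steps, Python scripts to look and compute and a tool call to move; the robot and the scene stay as the last step left them, time stands still between calls to the robot, and variables do not carry over. Pictures are saved under pics/ and viewed, at most 10 in all, crops included, and the job is handed in when it is done.

Besides the shell and the picture viewer there is one more tool, called by a JSON object that holds its "op" and its "data". drive_tool: Moves the arm, as the interface text tells. Its arguments: {"type":"object","properties":{"rows":{"type":"array","items":{"type":"array","items":{"type":"array","items":{"type":"number"}}}}},"required":["rows"]}

```bash
mkdir -p pics; ls
python3 - <<'E'
from rig import bot
import cv2,numpy as np
s=bot.get_state();print({k:np.round(v,3).tolist() for k,v in s.items()})
for n in["scene","top"]:
    p=bot.capture(n);cv2.imwrite(f"pics/{n}0.png",p["color"][:,:,::-1])
    for t in["press","carriage_knob","tab","block","gauge","gauge_grip","gauge_front","foil_cup","loaf_tray","bust","pillar","knife","spare_candle","tab_tub"]:
        print(n,t,[(round(d["conf"],2),np.round(d["centre"],3).tolist()) for d in bot.tip_of(p,t)[:3]])
E
```

```text
pics
{'time': 0.0, 'joints': [0.964, 0.207, 1.543, -0.0, 1.394, -0.151], 'joint_velocities': [0.0, 0.0, -0.0, -0.001, -0.0, -0.001], 'joint_torque': [0.0, -37.087, -28.142, 0.07, 0.036, -0.0], 'tcp_pos': [0.253, 0.515, 0.212], 'ee_rot': [-0.0, 0.226, 0.974, -0.001], 'wrist_force': [0.253, -0.434, -0.705], 'torque': [0.007, 0.055, -0.004], 'gripper_force': 0.0, 'gripper_width': 0.094}
scene press [(0.82, [0.542, 0.206, -0.003])]
scene carriage_knob [(0.92, [0.556, 0.063, 0.092]), (0.35, [0.551, -0.226, 0.134])]
scene tab [(0.89, [0.545, 0.186, 0.122])]
scene block [(0.91, [0.546, -0.232, 0.006])]
scene gauge [(0.72, [0.547, -0.23, 0.018]), (0.71, [0.384, 0.009, -0.004]), (0.7, [0.366, -0.271, 0.003])]
scene gauge_grip [(0.9, [0.381, 0.009, 0.118]), (0.89, [0.363, -0.268, 0.112]), (0.78, [0.551, -0.228, 0.13])]
scene gauge_front []
scene foil_cup [(0.92, [0.362, -0.15, -0.002])]
scene loaf_tray [(0.61, [0.721, -0.216, -0.0])]
scene bust [(0.68, [0.457, -0.471, -0.001]), (0.37, [0.543, 0.21, -0.001])]
scene pillar [(0.76, [0.638, -0.433, -0.001])]
scene knife [(0.52, [0.288, -0.344, 0.0
[... 217 characters left out ...]
0.128])]
top tab [(0.7, [0.546, 0.191, 0.126])]
top block [(0.75, [0.548, -0.227, -0.003])]
top gauge [(0.94, [0.541, -0.229, 0.021]), (0.67, [0.349, 0.172, -0.001]), (0.61, [0.365, -0.267, -0.002])]
top gauge_grip [(0.82, [0.55, -0.228, 0.13]), (0.8, [0.363, -0.27, 0.114]), (0.65, [0.383, 0.01, 0.113])]
top gauge_front []
top foil_cup [(0.92, [0.362, -0.151, -0.004]), (0.73, [0.544, -0.226, 0.018])]
top loaf_tray [(0.9, [0.723, -0.211, 0.0])]
top bust [(0.71, [0.453, -0.469, -0.001])]
top pillar [(0.81, [0.638, -0.432, 0.001])]
top knife [(0.66, [0.29, -0.339, -0.001]), (0.66, [0.543, 0.193, 0.127])]
top spare_candle [(0.82, [0.347, 0.171, 0.0])]
top tab_tub [(0.92, [0.764, 0.038, -0.002])]
```

View pics/scene0.png

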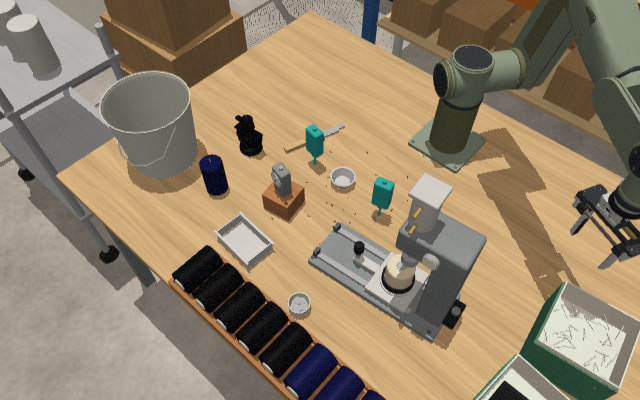

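View pics/top0.png

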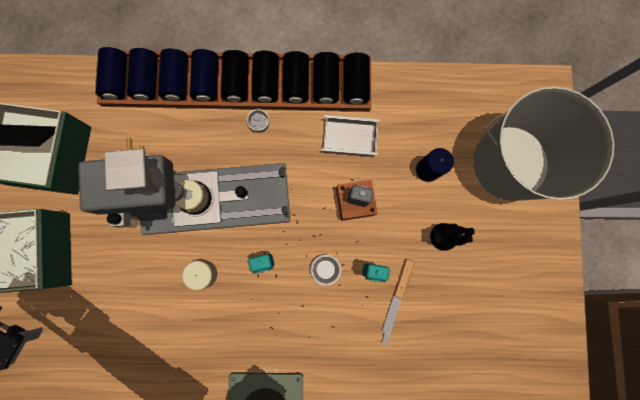

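```bash
python3 - <<'E'
import cv2,numpy as np
a=cv2.imread("pics/scene0.png")[150:225,250:325];b=cv2.imread("pics/top0.png")[170:230,325:390]
f=lambda i:cv2.resize(i,(400,400),interpolation=cv2.INTER_CUBIC)
cv2.imwrite("pics/c0.png",np.hstack([f(a),f(b)]))
E
cat > h.py <<'E'
from rig import bot
import numpy as np
from scipy.spatial.transform import Rotation as R
def pose():
    s=bot.get_state();q=s["ee_rot"];return s,R.from_quat([q[1],q[2],q[3],q[0]])
def go(target,yclose=None):
    """shift in tool shares, turn share so tool y aligns with world direction yclose (mod 180)"""
    s,r=pose();d=r.inv().apply(np.array(target)-s["tcp_pos"])/0.5
    t=0
    if yclose is not None:
        v=r.inv().apply([*yclose,0]);t=np.degrees(np.arctan2(-v[0],v[1]));t=(t+90)%180-90
    print("tcp",np.round(s["tcp_pos"],4),"j",np.round(s["joints"],2),"shift",np.round(d,4),"turn",round(t/180,4),"alt",round(t/180-np.sign(t),4), "ytool",np.round(r.apply([0,1,0]),3))
E
python3 - <<'E'
from h import *
go([0.5545,0.0645,0.17],(1,0.085))
E
```

```text
tcp [0.2536 0.516  0.2134] j [ 0.96  0.21  1.54  0.    1.39 -0.15] shift [-0.9384 -0.545   0.0869] turn 0.3276 alt -0.6724 ytool [ 0.441  0.897 -0.   ]
```

View pics/c0.png

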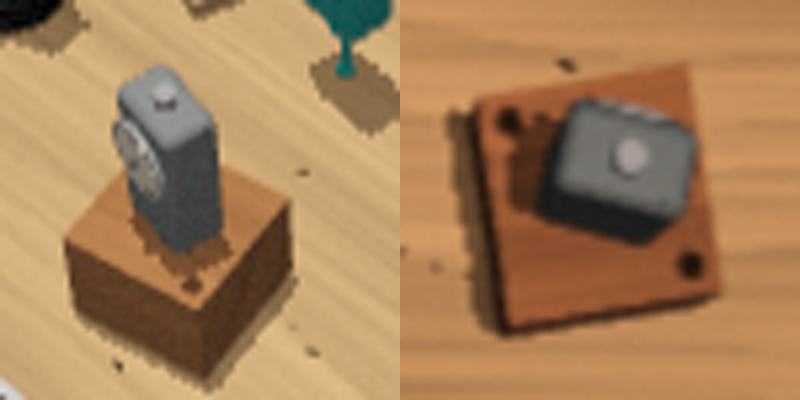

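Run:
```python
from h import *
for t in ([.30,.30,.25],[.34,.08,.26],[0.5545,0.0645,0.19]): go(t,(1,0.085))
```

```text
tcp [0.2536 0.516  0.2134] j [ 0.96  0.21  1.54  0.    1.39 -0.15] shift [-0.2738 -0.3469 -0.0731] turn 0.3276 alt -0.6724 ytool [ 0.441  0.897 -0.   ]
tcp [0.2536 0.516  0.2134] j [ 0.96  0.21  1.54  0.    1.39 -0.15] shift [-0.5397 -0.7065 -0.0931] turn 0.3276 alt -0.6724 ytool [ 0.441  0.897 -0.   ]
tcp [0.2536 0.516  0.2134] j [ 0.96  0.21  1.54  0.    1.39 -0.15] shift [-0.9384 -0.545   0.0469] turn 0.3276 alt -0.6724 ytool [ 0.441  0.897 -0.   ]
```

{"op": "drive_tool", "data": {"rows": [[[-0.274, -0.347, -0.073, 0, 1], [-0.274, -0.347, -0.073, 0, 1], [-0.274, -0.347, -0.073, 0, 1], [-0.274, -0.347, -0.073, 0, 1], [-0.274, -0.347, -0.073, 0, 1], [-0.274, -0.347, -0.073, 0, 1], [-0.54, -0.706, -0.093, 0, 1], [-0.54, -0.706, -0.093, 0, 1], [-0.54, -0.706, -0.093, 0.1, 1], [-0.54, -0.706, -0.093, 0.328, 1], [-0.54, -0.706, -0.093, 0.328, 1], [-0.54, -0.706, -0.093, 0.328, 1], [-0.938, -0.545, 0.047, 0.328, 1], [-0.938, -0.545, 0.047, 0.328, 1], [-0.938, -0.545, 0.047, 0.328, 1], [-0.938, -0.545, 0.047, 0.328, 1], [-0.938, -0.545, 0.047, 0.328, 1], [-0.938, -0.545, 0.047, 0.328, 1], [-0.938, -0.545, 0.047, 0.328, 1], [-0.938, -0.545, 0.047, 0.328, 1]]]}}

```text
time: 3.17
tcp_pos: [0.5541, 0.0645, 0.1889]
ee_rot: [-0.001, 0.677, 0.736, -0.001]
wrist_force: [0.1, 1.0, -0.3]
gripper_width: 0.0939
gripper_force: 0.0
```

Run:
```python
from h import *
import cv2
go([0.5545,0.0645,0.082],(1,0.085))
p=bot.capture("wrist");cv2.imwrite("pics/w1.png",p["color"][:,:,::-1])
for t in["carriage_knob","tab","press","gauge_grip","gauge_front"]:
    print(t,[(round(d["conf"],2),np.round(d["centre"],4).tolist()) for d in bot.tip_of(p,t)[:3]])
```

```text
tcp [0.5541 0.0645 0.1889] j [-0.04  0.19  1.61  0.    1.34 -0.12] shift [-2.000e-04  1.400e-03  2.139e-01] turn -0.0004 alt 0.9996 ytool [ 0.997  0.083 -0.003]
carriage_knob [(0.93, [0.5563, 0.0644, 0.0935])]
tab [(0.61, [0.5443, 0.1876, 0.1275])]
press [(0.6, [0.5443, 0.2037, -0.0031])]
gauge_grip [(0.66, [0.3832, 0.0114, 0.1171])]
gauge_front []
```

View pics/w1.png

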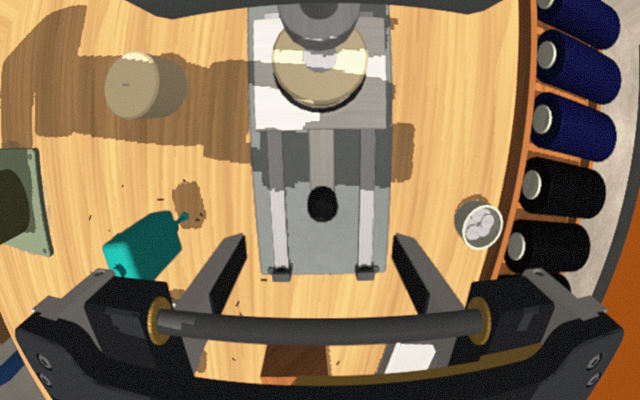

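{"op": "drive_tool", "data": {"rows": [[[0, 0.002, 0.12, 0, 1], [0, 0.002, 0.19, 0, 1], [0, 0.002, 0.212, 0, 1], [0, 0.002, 0.212, 0, 1], [0, 0.002, 0.212, 0, -1], [0, 0.002, 0.212, 0, -1], [0, 0.002, 0.212, 0, -1], [0, 0.002, 0.212, 0, -1], [0, 0.002, 0.212, 0, -1], [0, 0.002, 0.212, 0, -1], [0, 0.002, 0.212, 0, -1], [0, 0.002, 0.212, 0, -1]]]}}

```text
time: 4.47
tcp_pos: [0.5555, 0.0647, 0.0842]
ee_rot: [0.0, 0.677, 0.736, 0.0]
wrist_force: [0.1, 0.6, 0.4]
gripper_width: 0.0438
gripper_force: 0.0
```

Run:
```python
from h import *
go([0.5679,-0.0885,0.082],(1,0.085))
print(bot.get_state()["wrist_force"])
```

```text
tcp [0.5555 0.0647 0.0842] j [-0.04  0.31  1.7  -0.    1.13 -0.12] shift [-0.3074 -0.0008  0.0045] turn -0.0004 alt 0.9996 ytool [0.997 0.083 0.   ]
[0.14304892 0.56463431 0.38078843]
```

{"op": "drive_tool", "data": {"rows": [[[0, 0, 0, 0, -1], [0, 0, 0, 0, -1], [0, 0, 0, 0, -1], [0, 0, 0, 0, -1], [0, 0, 0, 0, -1], [-0.01, 0, 0, 0, -1], [-0.04, 0, 0, 0, -1], [-0.08, 0, 0, 0, -1], [-0.12, 0, 0, 0, -1], [-0.16, 0, 0, 0, -1], [-0.2, 0, 0, 0, -1], [-0.23, 0, 0, 0, -1], [-0.25, 0, 0, 0, -1], [-0.265, 0, 0, 0, -1], [-0.275, 0, 0, 0, -1], [-0.28, 0, 0, 0, -1], [-0.285, 0, 0, 0, -1], [-0.29, 0, 0, 0, -1]]]}}

```text
time: 5.97
tcp_pos: [0.5714, -0.078, 0.084]
ee_rot: [0.002, 0.677, 0.736, 0.004]
wrist_force: [13.2, 5.7, -8.4]
gripper_width: 0.027
gripper_force: 30.0
```

{"op": "drive_tool", "data": {"rows": [[[0, 0.006, 0, 0, -1], [-0.006, 0.008, 0, 0, -1], [-0.012, 0.009, 0, 0, -1], [-0.016, 0.009, 0, 0, -1], [-0.02, 0.009, 0, 0, -1], [-0.024, 0.009, 0, 0, -1], [-0.028, 0.009, 0, 0, -1], [-0.032, 0.009, 0, 0, -1], [-0.032, 0.009, 0, 0, -1]]]}}

```text
time: 6.72
tcp_pos: [0.5726, -0.089, 0.0839]
ee_rot: [-0.005, 0.677, 0.736, 0.004]
wrist_force: [0.4, 19.8, 4.7]
gripper_width: 0.027
gripper_force: 30.0
```

Run:
```python
from h import *
s=bot.get_state();print(s["wrist_force"])
p=bot.capture("top")
for t in["carriage_knob","tab","press"]:
    print(t,[(round(d["conf"],2),np.round(d["centre"],4).tolist()) for d in bot.tip_of(p,t)[:3]])
```

```text
[ 0.38835277 19.80474163  4.74986826]
carriage_knob []
tab [(0.58, [0.5597, 0.0366, 0.1284])]
press []
```

{"op": "drive_tool", "data": {"rows": [[[-0.004, 0, 0, 0, -1], [-0.006, 0, 0, 0, -1], [-0.006, 0, 0, 0, -1], [-0.006, 0, 0, 0, -1], [0.012, 0, 0, 0, -1], [0.012, 0, 0, 0, -1], [0.012, 0, 0, 0, -1]]]}}

```text
time: 7.5
tcp_pos: [0.5726, -0.0889, 0.0839]
ee_rot: [-0.0, 0.677, 0.736, 0.0]
wrist_force: [1.6, 7.2, 1.2]
gripper_width: 0.0274
gripper_force: 30.0
```

{"op": "drive_tool", "data": {"rows": [[[0.004, 0, 0, 0, 1], [0.004, 0, 0, 0, 1], [0.004, 0, 0, 0, 1], [0.004, 0, 0, 0, 1], [0.004, 0, 0, 0, 1], [0.004, 0, 0, 0, 1], [0.004, 0, 0, 0, 1], [0.004, 0, 0, 0, 1], [0.004, 0, 0, 0, 1], [0.004, 0, 0, 0, 1], [0.004, 0, -0.05, 0, 1], [0.004, 0, -0.12, 0, 1], [0.004, 0, -0.2, 0, 1], [0.004, 0, -0.28, 0, 1], [0.004, 0, -0.36, 0, 1], [0.004, 0, -0.36, 0, 1]]]}}

```text
time: 8.83
tcp_pos: [0.5776, -0.0888, 0.2748]
ee_rot: [0.008, 0.677, 0.736, 0.004]
wrist_force: [0.8, -0.6, 1.7]
gripper_width: 0.0939
gripper_force: 0.0
```

Run:
```python
from h import *
import cv2
for n in("wrist","top","scene"):
  p=bot.capture(n)
  if n=="wrist":cv2.imwrite("pics/w2.png",p["color"][:,:,::-1])
  for t in["carriage_knob","tab","gauge_grip","gauge_front","block"]:
    print(n,t,[(round(d["conf"],2),np.round(d["centre"],4).tolist()) for d in bot.tip_of(p,t)[:3]])
a=np.radians(14)
go([0.5495,-0.228,0.265],(np.sin(a),np.cos(a)))
```

```text
wrist carriage_knob [(0.75, [0.5753, -0.0892, 0.0904]), (0.23, [0.7629, 0.0365, 0.002])]
wrist tab [(0.87, [0.5609, 0.0379, 0.1249])]
wrist gauge_grip [(0.63, [0.5435, -0.2287, 0.1281])]
wrist gauge_front []
wrist block [(0.58, [0.5477, -0.2336, -0.0005])]
top carriage_knob [(0.63, [0.5485, -0.2264, 0.1301])]
top tab [(0.7, [0.5594, 0.0386, 0.1253]), (0.34, [0.54, 0.2037, 0.002])]
top gauge_grip [(0.61, [0.3647, -0.2708, 0.114]), (0.59, [0.5499, -0.229, 0.1298])]
top gauge_front []
top block [(0.56, [0.5485, -0.2238, -0.0032])]
scene carriage_knob [(0.66, [0.5768, -0.0886, 0.0888])]
scene tab [(0.72, [0.5569, 0.0365, 0.1251])]
scene gauge_grip [(0.7, [0.5496, -0.2284, 0.1313]), (0.56, [0.3798, 0.0065, 0.117])]
scene gauge_front [(0.21, [0.6361, -0.4334, 0.0046])]
scene block [(0.57, [0.5467, -0.2322, 0.0052])]
tcp [ 0.5727 -0.0874  0.264 ] j [-0.3   0.18  1.47  0.    1.49 -0.38] shift [-0.2763 -0.0696 -0.002 ] turn -0.3956 alt 0.6044 ytool [0.997 0.083 0.   ]
```

View pics/w2.png

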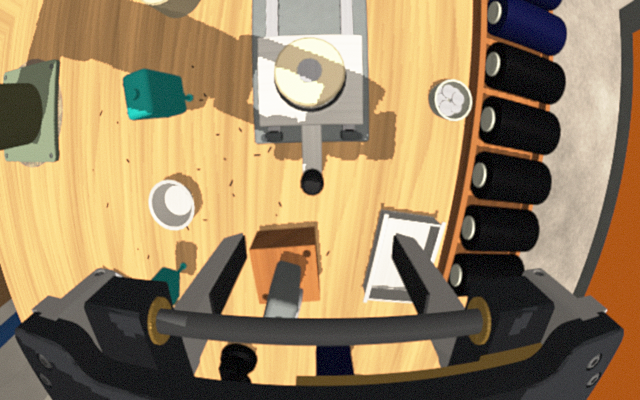

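{"op": "drive_tool", "data": {"rows": [[[-0.276, -0.07, 0, -0.396, 1], [-0.276, -0.07, 0, -0.396, 1], [-0.276, -0.07, 0, -0.396, 1], [-0.276, -0.07, 0, -0.396, 1], [-0.276, -0.07, 0, -0.396, 1], [-0.276, -0.07, 0, -0.396, 1], [-0.276, -0.07, 0, -0.396, 1], [-0.276, -0.07, 0, -0.396, 1], [-0.276, -0.07, 0, -0.396, 1], [-0.276, -0.07, 0, -0.396, 1], [-0.276, -0.07, 0, -0.396, 1], [-0.276, -0.07, 0, -0.396, 1]]]}}

```text
time: 10.73
tcp_pos: [0.5493, -0.2278, 0.264]
ee_rot: [0.0, 0.122, 0.992, -0.0]
wrist_force: [-0.1, -0.5, 0.9]
gripper_width: 0.0939
gripper_force: 0.0
```

Run:
```python
from h import *
import cv2
p=bot.capture("wrist");cv2.imwrite("pics/w3.png",p["color"][:,:,::-1])
z=p["z_map"];K=p["K"];T=p["extrinsics"]
v,u=np.mgrid[:400,:640];dx=u-K[0,2];dy=v-K[1,2];r=np.hypot(dx,dy)+1e-9;th=r/K[0,0]
X=np.stack([np.tan(th)*dx/r*z,np.tan(th)*dy/r*z,z],-1)@T[:3,:3].T+T[:3,3]
for d in bot.tip_of(p,"gauge_grip")[:3]:print(d["conf"],np.round(d["centre"],4))
m=(z>0)&(th<1.4)&(X[...,2]>.16)&(X[...,2]<.173)&(np.hypot(X[...,0]-.549,X[...,1]+.228)<.05)
P=X[m][:,:2].astype(np.float32);print(len(P),np.median(X[m][:,2]),cv2.minAreaRect(P))
m2=(z>0)&(th<1.4)&(X[...,2]>.174)&(X[...,2]<.185)&(np.hypot(X[...,0]-.549,X[...,1]+.228)<.03);print("stub",m2.sum(),X[m2].mean(0))
print(T[:3,3]);a=np.radians(14)
go([0.5495,-0.228,0.119],(np.sin(a),np.cos(a)))
```

```text
0.91 [0.3822 0.0137 0.1174]
0.78 [ 0.5434 -0.2283  0.1287]
1897 0.1696044166367468 ((0.5448591113090515, -0.2285459339618683), (0.05143840238451958, 0.03538229689002037), 76.28848266601562)
stub 159 [ 0.54430024 -0.22820589  0.17804346]
[ 0.46962054 -0.20798231  0.43542225]
tcp [ 0.5493 -0.2278  0.264 ] j [-0.54  0.21  1.43  0.    1.5  -1.86] shift [-0.0005 -0.0003  0.29  ] turn -0.0004 alt 0.9996 ytool [ 0.243  0.97  -0.   ]
```

View pics/w3.png

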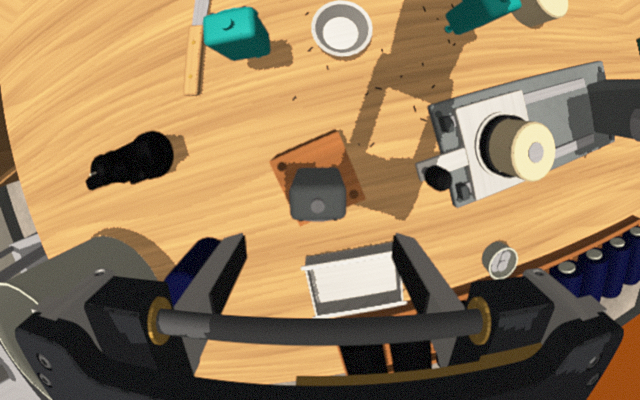

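{"op": "drive_tool", "data": {"rows": [[[0.004, 0, 0.08, 0, 1], [0.004, 0, 0.16, 0, 1], [0.004, 0, 0.23, 0, 1], [0.004, 0, 0.27, 0, 1], [0.004, 0, 0.29, 0, 1], [0.004, 0, 0.29, 0, -1], [0.004, 0, 0.29, 0, -1], [0.004, 0, 0.29, 0, -1], [0.004, 0, 0.29, 0, -1], [0.004, 0, 0.29, 0, -1], [0.004, 0, 0.29, 0, -1], [0.004, 0, 0.29, 0, -1], [0.004, 0, 0.29, 0, -1], [0.004, 0, 0.29, 0, -1], [0.004, 0, 0.29, 0, -1]]]}}

```text
time: 12.08
tcp_pos: [0.5479, -0.2284, 0.1201]
ee_rot: [0.001, 0.121, 0.993, -0.001]
wrist_force: [-1.3, -2.7, 6.1]
gripper_width: 0.0516
gripper_force: 29.9
```

{"op": "drive_tool", "data": {"rows": [[[0, 0, -0.02, 0, -1], [0, 0, -0.05, 0, -1], [0, 0, -0.09, 0, -1], [0, 0, -0.14, 0, -1], [0, 0, -0.2, 0, -1], [0, 0, -0.26, 0, -1], [0, 0, -0.3, 0, -1], [0, 0, -0.32, 0, -1], [0, 0, -0.32, 0, -1], [0, 0, -0.32, 0, -1], [0, 0, -0.32, 0, -1], [0, 0, -0.32, 0, -1]]]}}

```text
time: 13.08
tcp_pos: [0.546, -0.2264, 0.276]
ee_rot: [-0.002, 0.121, 0.993, 0.001]
wrist_force: [-0.1, 0.1, -4.4]
gripper_width: 0.0521
gripper_force: 29.9
```

Run:
```python
from h import *
import cv2
s,_=pose();print(s["tcp_pos"],s["wrist_force"],s["gripper_width"])
for n in("wrist","top","scene"):
  p=bot.capture(n)
  if n=="scene":cv2.imwrite("pics/s4.png",cv2.resize(p["color"][90:270,180:460,::-1],(784,504)))
  for t in["tab","gauge_grip","gauge_tip","carriage_knob"]:
    print(n,t,[(round(d["conf"],2),np.round(d["centre"],4).tolist()) for d in bot.tip_of(p,t)[:3]])
go([0.559,0.037,s["tcp_pos"][2]],(-0.035,1))
```

```text
[ 0.54603225 -0.22643297  0.27596134] [-0.10418617  0.09509778 -4.42771259] 0.052086498589900415
wrist tab [(0.74, [0.5602, 0.035, 0.1258]), (0.32, [0.6395, -0.432, -0.0013])]
wrist gauge_grip [(0.97, [0.3819, 0.0133, 0.1156]), (0.72, [0.3617, -0.2714, 0.1156]), (0.6, [0.5429, -0.2251, 0.2828])]
wrist gauge_tip [(0.59, [0.5398, -0.2266, 0.1699]), (0.45, [0.3801, 0.0125, -0.0012])]
wrist carriage_knob [(0.97, [0.5773, -0.0875, 0.089])]
top tab [(0.71, [0.5613, 0.0382, 0.128])]
top gauge_grip [(0.81, [0.3831, 0.0081, 0.1136]), (0.68, [0.5468, -0.2257, 0.2872]), (0.53, [0.3647, -0.2712, 0.1156])]
top gauge_tip []
top carriage_knob [(0.85, [0.571, -0.0886, 0.0917])]
scene tab [(0.88, [0.5589, 0.0393, 0.1252])]
scene gauge_grip [(0.79, [0.3639, -0.2686, 0.1141]), (0.71, [0.5466, -0.2269, 0.2893]), (0.7, [0.3804, 0.0107, 0.1172])]
scene gauge_tip [(0.53, [0.5463, -0.2277, 0.1715]), (0.18, [0.5455, -0.2334, 0.1744])]
scene carriage_knob [(0.7, [0.5745, -0.0915, 0.088])]
tcp [ 0.5473 -0.2273  0.279 ] j [-0.54  0.2   1.41  0.    1.53 -1.87] shift [0.1046 0.5188 0.0061] turn -0.0885 alt 0.9115 ytool [ 0.241  0.971 -0.   ]
```

View pics/s4.png

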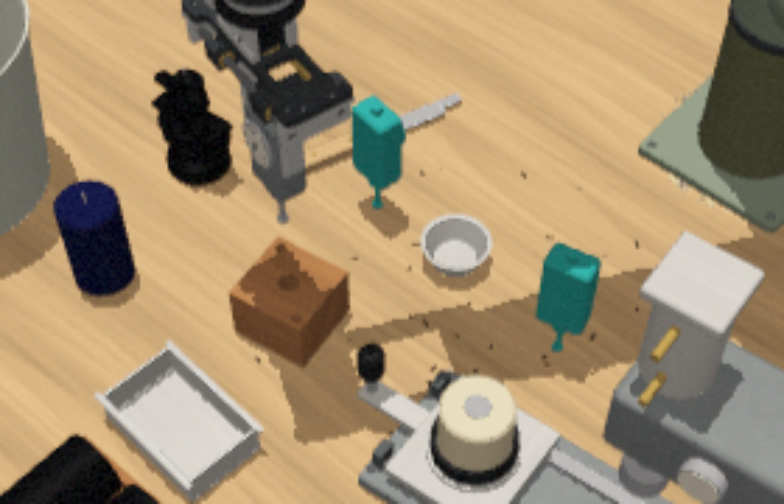

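{"op": "drive_tool", "data": {"rows": [[[0.004, 0.03, 0, 0, -1], [0.014, 0.09, 0, -0.01, -1], [0.026, 0.16, 0, -0.03, -1], [0.04, 0.235, 0, -0.05, -1], [0.055, 0.31, 0, -0.07, -1], [0.07, 0.375, 0, -0.088, -1], [0.082, 0.43, 0, -0.088, -1], [0.09, 0.47, 0, -0.088, -1], [0.096, 0.5, 0, -0.088, -1], [0.101, 0.52, 0, -0.088, -1], [0.101, 0.52, 0, -0.088, -1], [0.101, 0.52, 0, -0.088, -1], [0.101, 0.52, 0, -0.088, -1]]]}}

```text
time: 14.92
tcp_pos: [0.5609, 0.0364, 0.279]
ee_rot: [-0.0, -0.016, 1.0, -0.0]
wrist_force: [-0.3, 0.4, -3.8]
gripper_width: 0.0519
gripper_force: 29.9
```

```bash
cat > look.py <<'E'
from h import *
import cv2,sys
from scipy.optimize import least_squares
k=sys.argv[1]
for n in("scene","top","wrist"):
  p=bot.capture(n)
  if n=="scene":
    K=p["K"];T=np.linalg.inv(p["extrinsics"])
    c=np.array([.56,.037,.15]);q=T[:3,:3]@c+T[:3,3];u,v=(K@q/q[2])[:2].astype(int);print("crop origin",u-50,v-60)
    cv2.imwrite(f"pics/s{k}.png",cv2.resize(p["color"][v-60:v+30,u-50:u+50,::-1],None,fx=6,fy=6,interpolation=cv2.INTER_CUBIC))
  for t in["tab","gauge_grip","gauge_tip"]:
    print(n,t,[(round(d["conf"],2),np.round(d["centre"],4).tolist()) for d in bot.tip_of(p,t)[:3] if abs(d["centre"][0]-.56)<.03])
s,r=pose();print(s["wrist_force"]);go([0.561,0.037,.2],(-0.035,1))
E
python3 look.py 5
```

```text
crop origin 300 169
scene tab [(0.61, [0.5598, 0.0364, 0.1254])]
scene gauge_grip [(0.75, [0.5617, 0.0377, 0.2906])]
scene gauge_tip [(0.6, [0.5588, 0.0337, 0.1728])]
top tab [(0.84, [0.5581, 0.0393, 0.1282])]
top gauge_grip [(0.55, [0.5622, 0.0349, 0.2871])]
top gauge_tip []
wrist tab [(0.88, [0.5617, 0.0339, 0.1242])]
wrist gauge_grip [(0.75, [0.557, 0.0361, 0.2875])]
wrist gauge_tip [(0.59, [0.5591, 0.0399, 0.1755])]
[ 0.43504417  0.03313676 -4.47170669]
tcp [0.5609 0.0371 0.2789] j [-0.09  0.14  1.49 -0.    1.52 -1.69] shift [-2.000e-04 -1.000e-04  1.579e-01] turn -0.0006 alt 0.9994 ytool [-0.033  0.999 -0.   ]
```

View pics/s5.png

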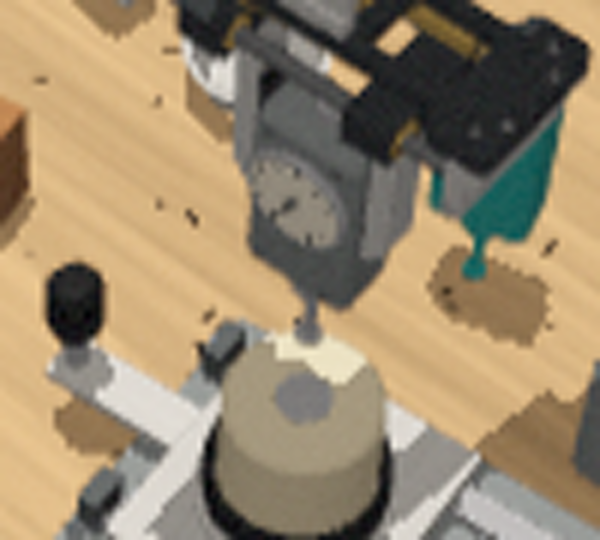

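{"op": "drive_tool", "data": {"rows": [[[0, 0, 0.02, 0, -1], [0, 0, 0.05, 0, -1], [0, 0, 0.07, 0, -1], [0, 0, 0.08, 0, -1], [0, 0, 0.08, 0, -1], [0, 0, 0.08, 0, -1], [0, 0, 0.08, 0, -1]]]}}

```text
time: 16.1
tcp_pos: [0.5614, 0.0372, 0.2396]
ee_rot: [0.001, -0.017, 1.0, -0.0]
wrist_force: [0.4, -0.0, -3.2]
gripper_width: 0.0521
gripper_force: 29.9
```

```bash
python3 look.py 6
python3 - <<'E'
from h import *
p=bot.capture("scene");K=p["K"];T=np.linalg.inv(p["extrinsics"])
c0=np.array([.56,.037,.15])
def pj(c):
    q=T[:3,:3]@np.array(c)+T[:3,3];return (K@q/q[2])[:2]
o=pj(c0).astype(int)-[50,60]
for c in([.56,.037,.1265],[.57,.037,.1265],[.56,.047,.1265],[.56,.037,.1365]):print(c,((pj(c)-o+.5)*6-.5).round(1))
E
```

```text
crop origin 300 169
scene tab [(0.65, [0.56, 0.0355, 0.125])]
scene gauge_grip [(0.88, [0.5608, 0.0385, 0.2529])]
scene gauge_tip [(0.6, [0.5646, 0.0338, 0.1319])]
top tab [(0.96, [0.5585, 0.0399, 0.1269])]
top gauge_grip [(0.53, [0.5622, 0.0402, 0.2473])]
top gauge_tip []
wrist tab [(0.84, [0.5631, 0.0381, 0.1274])]
wrist gauge_grip [(0.81, [0.5562, 0.0387, 0.2484])]
wrist gauge_tip [(0.54, [0.5569, 0.0372, 0.135])]
[ 0.29074281  0.33431981 -3.52711366]
tcp [0.5609 0.0372 0.239 ] j [-0.09  0.16  1.54  0.    1.44 -1.69] shift [-0.0002 -0.0003  0.0779] turn -0.0005 alt 0.9995 ytool [-0.033  0.999  0.   ]
[0.56, 0.037, 0.1265] [300.5 397.2]
[0.57, 0.037, 0.1265] [285.8 411.8]
[0.56, 0.047, 0.1265] [318.1 410.2]
[0.56, 0.037, 0.1365] [301.6 385.1]
```

View pics/s6.png

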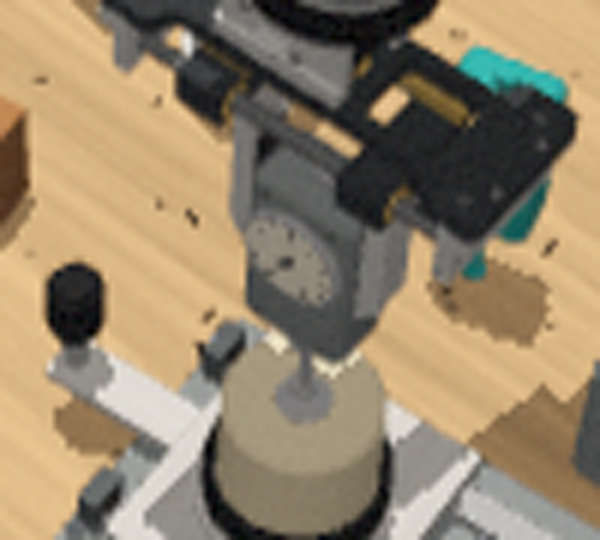

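{"op": "drive_tool", "data": {"rows": [[[0, 0.001, 0.004, 0, -1], [0, 0.001, 0.008, 0, -1], [0, 0.001, 0.011, 0, -1], [0, 0.001, 0.014, 0, -1], [0, 0.001, 0.017, 0, -1], [0, 0.001, 0.02, 0, -1], [0, 0.001, 0.02, 0, -1], [0, 0.001, 0.02, 0, -1], [0, 0.001, 0.02, 0, -1], [0, 0.001, 0.02, 0, -1]]]}}

```text
time: 17.58
tcp_pos: [0.5608, 0.0377, 0.2292]
ee_rot: [-0.0, -0.017, 1.0, 0.0]
wrist_force: [-1.7, 0.7, -1.2]
gripper_width: 0.0517
gripper_force: 29.9
```

```bash
cat > f.py <<'E'
from h import *
F=[];Z=[]
for i in range(8):
    bot.capture("top");s=bot.get_state();F.append(s["wrist_force"]);Z.append(s["tcp_pos"])
print("F",np.mean(F,0).round(2),np.std(F,0).round(2),"Z",np.mean(Z,0).round(4),s["gripper_width"],s["time"])
E
python3 f.py
```

```text
F [-1.38 -0.18 -0.8 ] [0.38 0.46 0.35] Z [0.5608 0.0377 0.229 ] 0.051556920117586 17.9833
```

{"op": "drive_tool", "data": {"rows": [[[0, 0, 0.002, 0, -1], [0, 0, 0.004, 0, -1], [0, 0, 0.004, 0, -1], [0, 0, 0.004, 0, -1], [0, 0, 0.004, 0, -1]]]}}

```text
time: 18.4
tcp_pos: [0.5609, 0.0377, 0.2272]
ee_rot: [0.0, -0.017, 1.0, -0.0]
wrist_force: [-2.1, -0.4, 1.6]
gripper_width: 0.0518
gripper_force: 29.9
```

```bash
python3 f.py; sed -i 's/c=np.array(\[.56,.037,.15\])/c=np.array([.575,.037,.23])/; s/v-60:v+30,u-50:u+50/v-18:v+22,u-22:u+22/; s/fx=6,fy=6/fx=12,fy=12/' look.py; python3 look.py 7
```

```text
F [-2.4   0.28  1.08] [0.28 0.25 0.41] Z [0.5609 0.0377 0.227 ] 0.05184724583195919 18.8
crop origin 297 156
scene tab [(0.78, [0.5572, 0.037, 0.1242])]
scene gauge_grip [(0.68, [0.5604, 0.0413, 0.238])]
scene gauge_tip [(0.47, [0.56, 0.0366, 0.1235]), (0.31, [0.5603, 0.0342, 0.1203])]
top tab [(0.96, [0.5577, 0.0392, 0.125])]
top gauge_grip [(0.51, [0.5639, 0.0393, 0.2352])]
top gauge_tip []
wrist tab [(0.66, [0.5603, 0.036, 0.1283]), (0.24, [0.5589, 0.0401, 0.2361])]
wrist gauge_grip [(0.82, [0.5576, 0.0383, 0.236])]
wrist gauge_tip [(0.51, [0.5567, 0.0386, 0.125])]
[-2.24438115 -0.32877952  1.01703168]
tcp [0.5609 0.0377 0.227 ] j [-0.09  0.17  1.56 -0.    1.42 -1.69] shift [-0.0002 -0.0014  0.0539] turn -0.0005 alt 0.9995 ytool [-0.033  0.999 -0.   ]
```

View pics/s7.png

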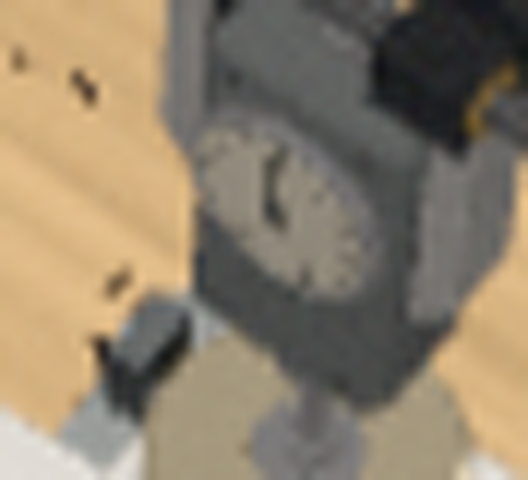

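Run:
```python
from h import *
import cv2
im=np.mean([bot.capture("scene")["color"].astype(float).mean(2) for _ in range(4)],0).astype(np.float32)
p=bot.capture("scene");K=p["K"];T=np.linalg.inv(p["extrinsics"])
def pj(c):
    q=c@T[:3,:3].T+T[:3,3];q=q@K.T;return q[...,:2]/q[...,2:]
a=np.radians(2);ex=np.array([np.cos(a),np.sin(a),0]);ey=np.array([-np.sin(a),np.cos(a),0]);ez=np.array([0,0,1])
s,_=pose();base=np.array([*s["tcp_pos"][:2],s["tcp_pos"][2]-.1051])
print("z tcp",s["tcp_pos"])
g=(np.arange(61)-30)/1000.
Y,Zz=np.meshgrid(g,-g)
C=base+ex*.023+ez*.120+Y[...,None]*ey+Zz[...,None]*ez
m=pj(C).astype(np.float32);R_=cv2.remap(im,m[...,0],m[...,1],cv2.INTER_CUBIC)
np.set_printoptions(linewidth=250)
print(R_[::2,::2].astype(int))
```

```text
z tcp [0.5608627  0.03767608 0.22695767]
[[172 159 137 117 112 115 113  90  77  96 110 109 102 112 125 119 114  93 123 126 116 125 119 111 116 111 112 107  93  79  77]
 [174 161 138 118 112 114 114  93  84 104 111 106 104 113 129 133 108  89 130 131 125 126 117 116 114 112 114 114  98  84  78]
 [175 162 139 118 112 115 114  96  92 106 107 116 109 120 133 133  89  93 132 135 132 128 117 126 115 114 112 114 101  87  79]
 [174 162 138 118 113 115 113 100  99 107 117 130 120 129 134 112  74 103 133 136 134 125 119 135 121 117 108 109 102  89  80]
 [172 160 136 118 113 114 111 102 107 118 129 137 131 137 133  93  75 114 135 135 136 119 123 135 127 121 104 105 101  95  82]
 [170 157 133 118 113 114 109 106 121 128 130 134 137 138 135  91  83 125 136 135 135 122 130 135 132 121 100 104  99  99  84]
 [169 155 131 118 112 114 108 112 131 127 120 133 137 138 136  97  86 128 137 134 136 131 136 134 133 115 101 106  97 102  84]
 [169 154 131 120 111 114 107 118 134 120 122 133 136 138 137  99  86 127 136 135 136 136 136 134 129 109 115 111  99 102  84]
 [169 155 137 121 111 112 108 123 130 119 1
[... 2178 characters left out ...]
 72  70  73  75  68  73  73  75  74  74  74  74  74  75  74  73]
 [171 170 171 171 171 177 165 118  75  74  76  75  74  74  73  72  72  73  74  74  75  75  75  75  74  74  73  74  76  74  74]
 [168 168 169 169 169 174 165 113  67  74  76  75  74  74  73  74  74  73  74  74  75  75  75  74  74  74  72  74  76  74  73]
 [166 166 166 166 167 172 164 102  60  74  76  74  74  74  73  74  73  74  74  74  75  75  75  72  73  74  71  73  75  74  73]
 [165 164 164 165 165 171 164  99  58  74  75  74  74  73  74  74  73  74  74  74  74  75  75  72  74  74  71  72  74  73  72]
 [166 165 165 165 166 170 167 102  60  73  74  74  73  73  74  73  73  74  73  74  73  75  75  73  75  74  71  71  73  72  71]]
```

{"op": "drive_tool", "data": {"rows": [[[0, 0, 0.0007, 0, -1], [0, 0, 0.0007, 0, -1], [0, 0, 0.0007, 0, -1], [0, 0, 0.0007, 0, -1], [0, 0, 0.0007, 0, -1], [0, 0, 0.0007, 0, -1]]]}}

```text
time: 20.15
tcp_pos: [0.5609, 0.0376, 0.2266]
ee_rot: [0.0, -0.017, 1.0, 0.0]
wrist_force: [-3.2, 0.9, 1.5]
gripper_width: 0.0516
gripper_force: 29.9
```

```bash
python3 f.py
python3 - <<'E'
from h import *
import cv2
im=np.mean([bot.capture("scene")["color"].astype(float).mean(2) for _ in range(4)],0).astype(np.float32)
p=bot.capture("scene");K=p["K"];T=np.linalg.inv(p["extrinsics"])
def pj(c):
    q=c@T[:3,:3].T+T[:3,3];q=q@K.T;return q[...,:2]/q[...,2:]
s,_=pose();b=np.array([*s["tcp_pos"][:2],s["tcp_pos"][2]+.0149])
Y,Z=np.meshgrid(np.arange(-6,12)/1e3,np.arange(30,-4,-2)/1e3)
m=pj(b+np.array([.023,.0008,0])+Y[...,None]*[-.035,1,0]+Z[...,None]*[0,0,1]).astype(np.float32)
I=cv2.remap(im,m[...,0],m[...,1],cv2.INTER_CUBIC);w=np.clip(125-I,0,None)
print(np.c_[Z[:,0]*1e3,(w*Y).sum(1)/w.sum(1)*1e3].round(2).tolist())
for t in("carriage_knob","tab"):print([np.round(d["centre"],4).tolist() for d in bot.tip_of(p,t)[:2]])
E
```

```text
F [-2.25  0.53  1.34] [0.55 0.4  0.41] Z [0.5609 0.0377 0.2266] 0.051430926408029 20.55
[[30.0, 1.42], [28.0, 1.33], [26.0, 2.3], [24.0, 3.8], [22.0, 3.86], [20.0, 3.73], [18.0, 3.56], [16.0, 3.28], [14.0, 3.13], [12.0, 3.37], [10.0, 3.25], [8.0, 3.02], [6.0, 2.74], [4.0, 2.4], [2.0, 2.06], [0.0, 1.79], [-2.0, 2.2]]
[[0.5762, -0.0894, 0.0911], [0.5623, 0.0351, 0.124]]
[[0.6398, -0.4321, -0.0004], [0.5621, 0.0363, 0.1242]]
```

```bash
python3 -c "
from rig import bot
print(bot.sign_off())"
```

```text
the job is handed in; nothing more can be done
None
```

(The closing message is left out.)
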